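Seat the gauge carrier on its ball seats

ROBOT

A 6-joint arm with a two-finger parallel gripper is mounted at the origin on the work surface. World frame = base frame: x ahead of the robot, y to its left, z up, the work surface at z = 0. Lengths are in mm, angles in rad, forces in N, time in s.
With the tool pointing down it reaches from about 275 to 875 mm from the base axis. Payload 12.5 kg.
Tool frame: the origin (TCP) lies between the finger pads; the fingertips stand 11 mm ahead of it and the grasp point (between the pads) lies 8 mm behind it; x points along the fingers, y is the direction in which the jaws open and shut, and the axes are right-handed (so a half turn about x gives the same grasp; the last joint's range is limited). The gripper opens to 85 mm and grips with 20 to 120 N. Pads are 22 mm wide; open, the fingers measure 114 mm over their backs; the gripper's body (76 mm by 85 mm) begins 54 mm behind the grasp point. The pads swing forward as they close: fully open they stand 13 mm farther back than shut.
Start: joints at [-1.349, 0.351, 1.652, -0, 1.139, -0.085], TCP at [166.125, -524.297, 242.29] pointing down, gripper open.
Joint ranges: [-2.75, 2.75], [-0.79, 2.1], [0.01, 2.65], [-1.57, 4.71], [0.07, 3.14], [-2.87, 2.87]. Speed limits (rad/s): [2.22, 2.22, 2.79, 3.14, 3.14, 3.14].

INTERFACE

Orientations are given as a rotation vector (axis times angle).
In Python, from plant import r gives the robot as it stands.
- The arm moves only by the tool carry_out, never from a script. Its argument "series" is a list of rows, each an object of numbers: "tx", "ty", "tz": the shift along the tool's x, y, z in m; "rx", "ry", "rz": the turn, a rotation vector about the tool's x, y, z in degrees. A call has 1 to 10 rows; each row is the pose to reach, as a shift and turn from the pose commanded when the call began, along the tool's axes at that moment; what a row does not reach only later rows make up. A row lasts 1/12 s, in which the tool goes at most 41.7 mm and 7.16 degrees, less where a joint would pass 70% of its speed; a pose out of reach is approached as far as the arm can. A call with a gripper value outside its range is refused whole. "jaw" is the closure in counts, from 0 (fully open) to 255 (shut), set as the call begins (left out, the last holds). The fingers move at their own pace and stop on an object; "squeeze" is the grip in N (left out, the last holds). Time passes only in rows, so rows that repeat a pose let the fingers close. It gives the time, the measured TCP pose, the force and the opening at its end, in the units of the state.
- r.get_state(): the state, without advancing time (a new reading comes with each control period).
- r.capture(name): name is "side" or "top" or "wrist"; returns the picture (480x640x3 uint8, blue, green, red); there is no depth.
- r.camera_info(name): a dict with "fx", "fy", "cx", "cy" (pixels), "xyz" and "orientation" of the camera in the world. Camera axes: x right, y down, z forward; pixel columns grow to the right and rows downward; lengths in mm; the calibration is good to about 2 mm. A picture is of the moment at which its call begins: read the wrist's pose just before it. camera_info takes no time and is no camera call; for the wrist camera it gives the pose at the moment of the call.
- r.close_job(): hands the job in, once; it reports no verdict.
The state is a dict: "clock": time; "joint_positions": joint angles; "dq": joint speeds; "joint_efforts": joint torques, N m; "eef_pos": TCP position; "tool_rot": TCP orientation; "ft_force": force on the tool from outside, world axes, zero at the start; "ft_torque": the same for the moment, N m; "finger_gap": opening from 0.0 (shut) to 1.0 (fully open).
Only numpy, scipy, OpenCV 4.12 (cv2) and the standard library are available. Lean on these libraries where they do the work, as an engineer would, in place of code of your own. Each camera call takes 0.05 s, during which the arm holds its last target. There are 200 camera calls.

TASK

Pick up the three-footed dial-gauge carrier by its black grip and set it on the gauge fixture, with the lone foot under the dial in the conical cup, and the other two in the V-groove and on the flat pad. Keep hold of it and feel it into the seats until all three balls are fully home, press it down gently with about 10 to 15 N to bed it (never over 30 N), and only then let go and move clear. Leave the other things on the bench alone.

Things in the scene. Friction and masses are not known exactly. Their poses are not given: they have to be found in the camera images.
- carrier: loose dial-gauge carrier, 0.32 to 0.48 kg: Y-shaped aluminium plate (28 to 36 mm above the ball undersides) on three legs ending in 16 mm steel balls, a black grip block in the middle, a round dial (36 mm wide, top 48 mm up) over the lone leg. Origin on the grip's axis, level with the ball undersides (on the bench at the start); x from the grip to the lone foot, y left, z up
- handle (a point): middle of the carrier's upright black grip block, 62 mm above the ball undersides; axes as the carrier's. The block is 50 mm along x, 16 mm along y, and spans 36 to 80 mm above the ball undersides; pinch it along y
- fixture: gauge fixture fixed to the bench: grey base 190 x 160 x 22 mm with a steel seat plate clamped on top carrying a cone, a groove and a flat seat. Origin under the base's centre, at bench height; axes as those of a seated carrier. The seats lie together up to 7 mm off their nominal places along x and along y, and turned up to 0.03 rad about z; readings do not show this: find it by feel or by eye
- seat_level (a point): on the fixture's axis, 60 mm above the bench, axes as the fixture's: a carrier fully home has all ball undersides at this height. Seat heights are exact; seats do not give. Flanks slope 45 degrees: a foot some mm off centre rides about as many mm high and is pushed towards the centre, but with friction (0.5 to 0.66); one let go off centre hangs, or skids and scars the seat
- cone_nominal (a point): nominal place of the conical seat, 60 mm along the fixture's x, at the ball centre's seated height (68 mm): a round post of 36 mm with a 90-degree conical cup, mouth 28 mm wide, rim 71 mm above the bench. The true cup is up to about 10 mm away
- groove_nominal (a point): nominal place of the groove seat, at (-40, 45) mm in the fixture's x, y, at the ball centre's seated height (68 mm): a 36 mm square block with a 90-degree V-groove 28 mm wide that points at the cone, rim 71 mm above the bench. Off by the same shift and turn as the cone
- flat_nominal (a point): nominal place of the flat seat, at (-40, -45) mm in the fixture's x, y, at the ball centre's seated height (68 mm): a round post of 36 mm with a flat top 60 mm above the bench; the ball may stand anywhere on it
- foot_a (a point): centre of the ball (16 mm) of the carrier's lone foot (under the dial), which belongs in the conical seat; at (60, 0, 8) mm in the carrier's frame
- foot_b (a point): centre of the ball (16 mm) of the carrier's foot on the left of the pair, which belongs in the V-groove; at (-40, 45, 8) mm in the carrier's frame
- foot_c (a point): centre of the ball (16 mm) of the carrier's foot on the right of the pair, which belongs on the flat pad; at (-40, -45, 8) mm in the carrier's frame
- wrench: bystander: open-ended steel wrench, 170 mm, lying flat; origin at the middle of its length, x along it
- bearing: bystander: steel bearing ring, 48 mm across, 26 mm bore, 18 mm high; origin at the centre of its underside
- screwdriver: bystander: screwdriver, 190 mm, lying flat; origin near its middle, x along it
- hub: bystander: dark steel wheel hub with a 120 mm flange, 45 mm high; origin at the centre of its underside
- carton: bystander: plain blue carton 90 x 150 x 55 mm; origin at the centre of its underside
- knuckle: bystander: black cast steering knuckle, a 84 mm ring with three arms up to 117 mm long, 30 mm high; origin under the ring's centre
- pliers: bystander: pliers lying flat, 150 mm long, 10 mm high; origin at the pivot, x towards the jaws
- grease_jar: bystander: white jar with a black cap, 70 mm across, 75 mm high; origin at the centre of its underside

How it is judged:
By the outcome, as a careful person would: the job done as asked, in the order asked, and still so for the second after the job is handed in, with the robot touching nothing.
It also fails if it takes over 51 s, if anything falls off the work surface, if the arm or the gripper's body presses on something with over 40 N, if the wrist force passes 120 N, or if a joint passes its speed limit or range.

## Working session

There is one attempt and no reset: what is moved stays moved. The work goes in short steps, Python scripts to look and compute and a tool call to move; the robot and the scene stay as the last step left them, time stands still between calls to the robot, and variables do not carry over. Pictures are saved under pics/ and viewed, about 8 in all and at most 12, crops included, and the job is handed in when it is done.

Besides the shell and the picture viewer there is one more tool, called after ">>>" as name(argument=value, ...), one argument or row to a line, values as JSON. carry_out: Moves the arm, as the interface text tells. Its arguments: {"type":"object","properties":{"series":{"type":"array","items":{"type":"object","properties":{"tx":{"type":"number"},"ty":{"type":"number"},"tz":{"type":"number"},"rx":{"type":"number"},"ry":{"type":"number"},"rz":{"type":"number"}}}},"jaw":{"type":"number"},"squeeze":{"type":"number"}},"required":["series"]}

```bash
ls; mkdir -p pics; python3 - <<'E'
from plant import r
import cv2
s=r.get_state(); print(s)
for n in ("top","side","wrist"):
    print(n,r.camera_info(n)); cv2.imwrite(f"pics/{n}0.png",r.capture(n))
E
```

```text
pics
{'clock': 0.0, 'joint_positions': array([-1.34858603e+00,  3.51260167e-01,  1.65240661e+00, -1.31942498e-05,
        1.13911022e+00, -8.46048562e-02]), 'dq': array([-0.00144681,  0.00119581, -0.00013754,  0.00018243,  0.00113585,
        0.00041711]), 'joint_efforts': array([ 1.53621175e-03, -5.06098652e+01, -2.91407740e+01,  1.12799310e-05,
        4.52171109e-03,  2.72899382e-05]), 'eef_pos': array([ 166.06295058, -524.00288384,  241.75195439]), 'tool_rot': array([ 2.0564792 ,  0.31922721, -2.05667351]), 'ft_force': array([-0.17342431,  0.22586671,  0.70963665]), 'ft_torque': array([-0.00223925, -0.03844753,  0.00331375]), 'finger_gap': 1.000729555280089}
top {'fx': 601.1963537988587, 'fy': 601.1963537988587, 'cx': 318.40164831994235, 'cy': 241.18936795835418, 'xyz': array([ 392.39295966,  -21.04465455, 1330.34095332]), 'orientation': array([-2.16673973,  2.14606154, -0.15309355])}
side {'fx': 552.3691257967788, 'fy': 552.3691257967788, 'cx': 316.1155090677317, 'cy': 238.17475284148392, 'xyz': array([264.10458145, 817.45896183, 774.85689031]), 'orientation': array([-0.44075783,  2.64285898, -1.31909867])}
wrist {'fx': 349.7587482542726, 'fy': 349.7587482542726, 'cx': 324.8497676351003, 'cy': 236.79321043915996, 'xyz': array([ 240.82196186, -499.68924855,  373.34197384]), 'orientation': array([ 2.32082263, -1.70017783, -0.26790335])}
```

View pics/top0.png

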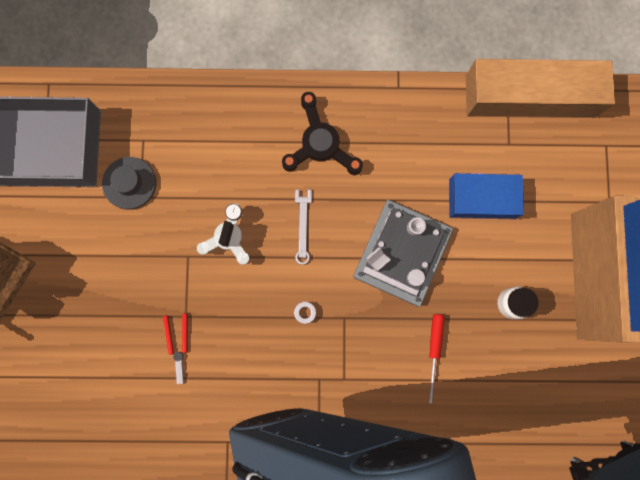

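View pics/side0.png

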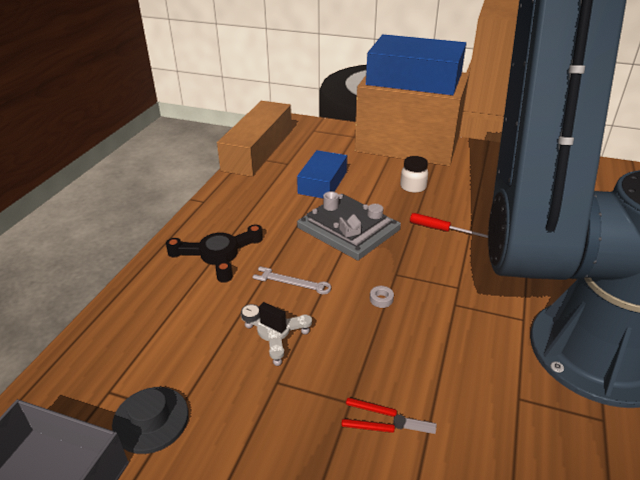

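The top view has the robot at the bottom. It shows the carrier near (228,235) with its dial at (234,212), and the fixture near (405,252) with the cone at (416,226), groove block at (378,258) and flat at (416,277). The side view agrees. Next I'll measure these.

```bash
cat > h.py <<'E'
import numpy as np, cv2
from scipy.spatial.transform import Rotation as R
from plant import r
def ray(ci,uv,z):
    uv=np.atleast_2d(uv).astype(float)
    d=np.c_[(uv[:,0]-ci['cx'])/ci['fx'],(uv[:,1]-ci['cy'])/ci['fy'],np.ones(len(uv))]@R.from_rotvec(ci['orientation']).as_matrix().T
    return (ci['xyz']+d*((z-ci['xyz'][2])/d[:,2])[:,None])[:,:2]
def proj(ci,P):
    p=(np.atleast_2d(P)-ci['xyz'])@R.from_rotvec(ci['orientation']).as_matrix()
    return np.c_[ci['fx']*p[:,0]/p[:,2]+ci['cx'],ci['fy']*p[:,1]/p[:,2]+ci['cy']]
def blobs(mask,amin=30):
    c,_=cv2.findContours(mask.astype(np.uint8),cv2.RETR_EXTERNAL,cv2.CHAIN_APPROX_NONE)
    return [k for k in c if cv2.contourArea(k)>amin]
def toolmove(s,dp,rotz=0):
    """world shift dp(mm) -> tool axes m"""
    T=R.from_rotvec(s['tool_rot']).as_matrix(); return T.T@np.asarray(dp,float)/1000
E
python3 - <<'E'
from h import *
s=r.get_state();print(R.from_rotvec(s['tool_rot']).as_matrix().round(3))
w=r.camera_info('wrist');print('wristcam axes',R.from_rotvec(w['orientation']).as_matrix().round(3))
ci=r.camera_info('top');im=cv2.imread('pics/top0.png');g=cv2.cvtColor(im,cv2.COLOR_BGR2HSV)
sub=np.zeros(im.shape[:2],bool);sub[190:275,190:260]=1
for c in blobs(sub&(g[...,2]<45),40):
    b=cv2.minAreaRect(c);print('grip',cv2.contourArea(c),b,'w',ray(ci,b[0],80),ray(ci,cv2.boxPoints(b),80).round(1).tolist())
print('dial',ray(ci,(234,212),48),'feet',ray(ci,[(203,249),(242,258)],32))
sub[:]=0;sub[190:315,345:465]=1
m=sub&(g[...,1]<90)
for c in blobs(m,500):
    b=cv2.minAreaRect(c);print('base',cv2.contourArea(c),b,'w',ray(ci,b[0],22),ray(ci,cv2.boxPoints(b),22).round(1).tolist())
print('cone,flat,groove',ray(ci,[(416.5,226)],71),ray(ci,[(416,277)],60),ray(ci,[(378,258)],71))
E
```

```text
[[-0.     0.302 -0.953]
 [ 0.001 -0.953 -0.302]
 [-1.    -0.001 -0.   ]]
wristcam axes [[ 0.302 -0.907 -0.293]
 [-0.953 -0.287 -0.093]
 [ 0.     0.308 -0.951]]
dial [[626.13933892 151.89822745]] feet [[546.77033912 219.02756674]
 [527.97262611 133.93743354]]
base 6152.5 ((403.2459716796875, 252.668212890625), (74.06729125976562, 86.11283874511719), 23.749494552612305) w [[ 544.28068389 -217.76437748]] [[489.4, -105.4], [665.3, -182.2], [599.8, -331.5], [426.1, -252.5]]
cone,flat,groove [[ 595.88480115 -239.14172233]] [[ 488.26377272 -238.59465988]] [[ 526.74764581 -157.00958351]]
```

>>> carry_out(
  series=[
    {"tx": -0.008, "ty": -0.135, "tz": -0.38, "rx": 41},
    {"tx": -0.008, "ty": -0.135, "tz": -0.38, "rx": 41},
    {"tx": -0.008, "ty": -0.135, "tz": -0.38, "rx": 41},
    {"tx": -0.008, "ty": -0.135, "tz": -0.38, "rx": 41},
    {"tx": -0.008, "ty": -0.135, "tz": -0.38, "rx": 41},
    {"tx": -0.008, "ty": -0.135, "tz": -0.38, "rx": 41},
    {"tx": -0.008, "ty": -0.135, "tz": -0.38, "rx": 41},
    {"tx": -0.008, "ty": -0.135, "tz": -0.38, "rx": 41},
    {"tx": -0.008, "ty": -0.135, "tz": -0.38, "rx": 41},
    {"tx": -0.008, "ty": -0.135, "tz": -0.38, "rx": 41},
  ],
)

```text
schema error: expected keys tx, ty, tz, rx, ry, rz
```

>>> carry_out(
  series=[
    {"tx": -0.008, "ty": -0.135, "tz": -0.38, "rx": 41, "ry": 0, "rz": 0},
    {"tx": -0.008, "ty": -0.135, "tz": -0.38, "rx": 41, "ry": 0, "rz": 0},
    {"tx": -0.008, "ty": -0.135, "tz": -0.38, "rx": 41, "ry": 0, "rz": 0},
    {"tx": -0.008, "ty": -0.135, "tz": -0.38, "rx": 41, "ry": 0, "rz": 0},
    {"tx": -0.008, "ty": -0.135, "tz": -0.38, "rx": 41, "ry": 0, "rz": 0},
    {"tx": -0.008, "ty": -0.135, "tz": -0.38, "rx": 41, "ry": 0, "rz": 0},
    {"tx": -0.008, "ty": -0.135, "tz": -0.38, "rx": 41, "ry": 0, "rz": 0},
    {"tx": -0.008, "ty": -0.135, "tz": -0.38, "rx": 41, "ry": 0, "rz": 0},
    {"tx": -0.008, "ty": -0.135, "tz": -0.38, "rx": 41, "ry": 0, "rz": 0},
    {"tx": -0.008, "ty": -0.135, "tz": -0.38, "rx": 41, "ry": 0, "rz": 0},
  ],
)

```text
clock: 0.98
eef_pos: [481.2, -285.1, 250.1]
tool_rot: [-1.996, 0.414, 1.997]
ft_force: [0.7, -1.0, 0.4]
finger_gap: 1.0
```

>>> carry_out(
  series=[
    {"tx": 0, "ty": -0.08, "tz": -0.046, "rx": 0, "ry": 0, "rz": 0},
    {"tx": 0, "ty": -0.08, "tz": -0.046, "rx": 0, "ry": 0, "rz": 0},
    {"tx": 0, "ty": -0.08, "tz": -0.046, "rx": 0, "ry": 0, "rz": 0},
    {"tx": 0, "ty": -0.08, "tz": -0.046, "rx": 0, "ry": 0, "rz": 0},
    {"tx": 0, "ty": -0.08, "tz": -0.046, "rx": 0, "ry": 0, "rz": 0},
    {"tx": 0, "ty": -0.08, "tz": -0.046, "rx": 0, "ry": 0, "rz": 0},
  ],
)

```text
clock: 1.48
eef_pos: [552.9, -232.4, 249.9]
tool_rot: [-1.995, 0.415, 1.997]
ft_force: [0.1, -0.3, 0.6]
finger_gap: 1.002
```

```bash
python3 - <<'E'
from h import *
import pickle
s=r.get_state(); print(s['eef_pos'],s['dq'].round(3),s['ft_force'])
ci=r.camera_info('wrist');im=r.capture('wrist');cv2.imwrite('pics/w1.png',im);pickle.dump(ci,open('w1.pkl','wb'))
print(ci)
E
```

```text
[ 552.93194561 -232.42344239  249.94295253] [-0.011 -0.007  0.002  0.002 -0.001  0.004] [ 0.09688291 -0.27611635  0.56536177]
{'fx': 349.7587482542726, 'fy': 349.7587482542726, 'cx': 324.8497676351003, 'cy': 236.79321043915996, 'xyz': array([ 624.90167895, -263.36325383,  381.40341543]), 'orientation': array([ 1.6142578 , -2.46247392, -0.38792224])}
```

View pics/w1.png

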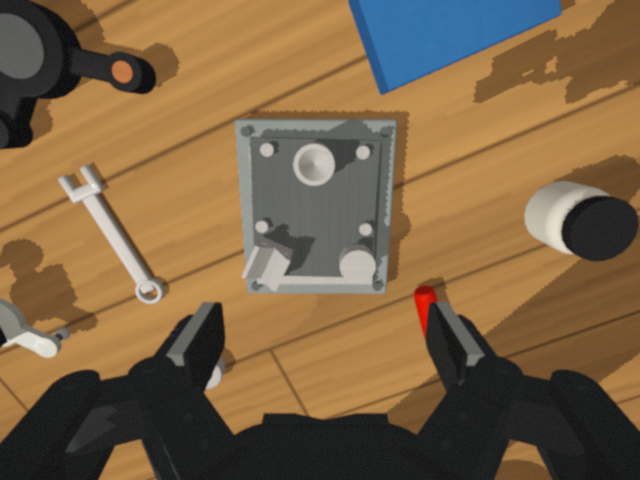

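The wrist view shows the fixture whole: cup at about (314,164), groove block at (267,264), flat at (357,264). A zoomed crop should give sharper centres.

```bash
python3 - <<'E'
from h import *
im=cv2.imread('pics/w1.png')[115:300,232:402]
cv2.imwrite('pics/w1c.png',cv2.resize(im,None,fx=3.2,fy=3.2,interpolation=cv2.INTER_CUBIC))
E
```

```text
(no output)
```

View pics/w1c.png

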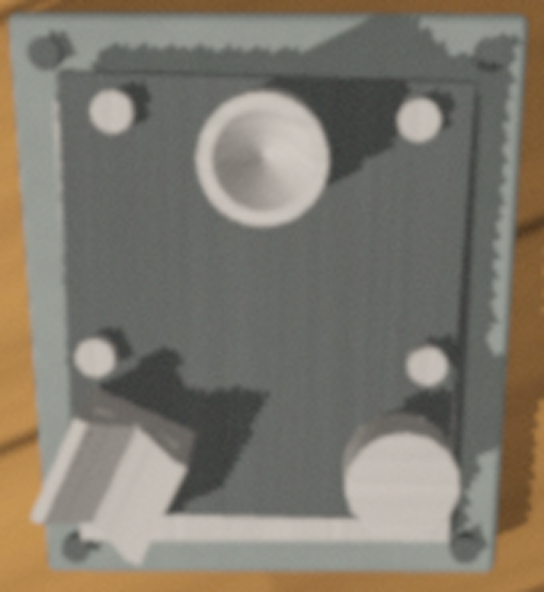

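```bash
python3 - <<'E'
from h import *
import pickle
ci=pickle.load(open('w1.pkl','rb'))
f=lambda u,v:(u/3.2+232-.3,v/3.2+115-.3)
cr=ray(ci,f(262.5,159.5),71)[0];ca=ray(ci,f(265,158),56.7)[0]
fl=ray(ci,f(402.5,488),60)[0]
g=ray(ci,[f(135,428),f(82,530)],56.7)
print('cone rim',cr,'apex',ca,'flat',fl,'gline',g)
base=ray(ci,[f(10,15),f(528,15),f(493,570),f(50,570)],22);print('base',base, base.mean(0))
e=(base[0]+base[1]-base[2]-base[3])/2;print(np.linalg.norm(e),np.degrees(np.arctan2(e[1],e[0])))
e=base[0]-base[1];print(np.linalg.norm(e),np.degrees(np.arctan2(e[1],e[0]))-90)
print('plate', [ray(ci,f(*q),30)[0].round(1) for q in ((58,70),(475,83),(458,517),(72,517))])
# yaw from cone->flat
d=cr-fl;print('len',np.linalg.norm(d),'yaw',np.degrees(np.arctan2(d[1],d[0])-np.arctan2(45,100)))
E
```

```text
cone rim [ 597.45538616 -241.07917248] apex [ 596.29164611 -240.87967651] flat [ 487.3520713  -239.17897012] gline [[ 537.41261529 -170.7737782 ]
 [ 513.17268296 -140.19233113]]
base [[ 663.34467978 -184.75051546]
 [ 600.46456633 -329.36685474]
 [ 428.91561384 -254.10733862]
 [ 491.84867763 -109.52169326]] [ 546.1433844  -219.43660052]
187.30094825878007 -23.686293334543297
157.69525755030128 -23.499713286748417
plate [array([ 642.8, -192.4]), array([ 589. , -306.5]), array([ 457. , -250.4]), array([ 509.7, -129.1])]
len 110.11971082853677 yaw -25.216478201708828
```

>>> carry_out(
  series=[
    {"tx": 0, "ty": -0.375, "tz": 0.128, "rx": -8.4, "ry": 0, "rz": 0},
    {"tx": 0, "ty": -0.375, "tz": 0.128, "rx": -8.4, "ry": 0, "rz": 0},
    {"tx": 0, "ty": -0.375, "tz": 0.128, "rx": -8.4, "ry": 0, "rz": 0},
    {"tx": 0, "ty": -0.375, "tz": 0.128, "rx": -8.4, "ry": 0, "rz": 0},
    {"tx": 0, "ty": -0.375, "tz": 0.128, "rx": -8.4, "ry": 0, "rz": 0},
    {"tx": 0, "ty": -0.375, "tz": 0.128, "rx": -8.4, "ry": 0, "rz": 0},
    {"tx": 0, "ty": -0.375, "tz": 0.128, "rx": -8.4, "ry": 0, "rz": 0},
    {"tx": 0, "ty": -0.375, "tz": 0.128, "rx": -8.4, "ry": 0, "rz": 0},
    {"tx": 0, "ty": -0.375, "tz": 0.128, "rx": -8.4, "ry": 0, "rz": 0},
    {"tx": 0, "ty": -0.375, "tz": 0.128, "rx": -8.4, "ry": 0, "rz": 0},
  ],
)

```text
clock: 2.37
eef_pos: [585.2, 165.9, 250.4]
tool_rot: [-2.082, 0.273, 2.081]
ft_force: [-0.3, 0.3, 0.8]
finger_gap: 1.001
```

>>> carry_out(
  series=[
    {"tx": 0, "ty": 0, "tz": 0, "rx": 0, "ry": 0, "rz": 0},
    {"tx": 0, "ty": 0, "tz": 0, "rx": 0, "ry": 0, "rz": 0},
    {"tx": 0, "ty": 0, "tz": 0, "rx": 0, "ry": 0, "rz": 0},
  ],
)

```text
clock: 2.62
eef_pos: [585.5, 161.9, 250.2]
tool_rot: [-2.081, 0.276, 2.081]
ft_force: [-0.3, -1.1, -0.0]
finger_gap: 1.004
```

```bash
python3 - <<'E'
from h import *
import pickle
s=r.get_state(); print(s['clock'],s['eef_pos'],s['tool_rot'],s['dq'].round(3),s['joint_positions'])
ci=r.camera_info('wrist');im=r.capture('wrist');cv2.imwrite('pics/w2.png',im);pickle.dump(ci,open('w2.pkl','wb'))
cv2.imwrite('pics/w2c.png',cv2.resize(im[90:310,220:430],None,fx=2.7,fy=2.7,interpolation=cv2.INTER_CUBIC))
p=proj(ci,[[568,167,80],[626,152,48]]);print(p)
E
```

```text
2.6167 [585.45918592 161.91467516 250.16465616] [-2.08079727  0.27612327  2.08098746] [-0.012 -0.003  0.002 -0.    -0.001  0.001] [ 1.93306570e-01  4.47956217e-01  1.48673572e+00 -2.97842346e-04
  1.20709017e+00  2.02773530e+00]
[[324.61512189 235.78286207]
 [323.89668034 164.71404973]]
```

View pics/w2c.png

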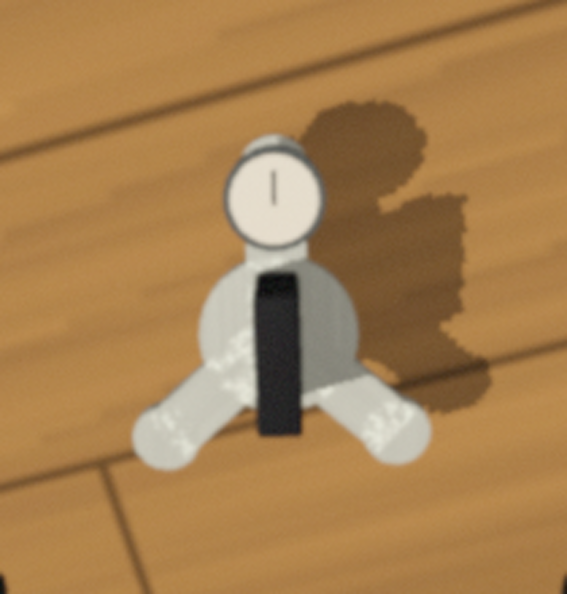

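The crop shows the carrier upright with the dial at crop (274,199), the grip top centred at about (279,364), and the arm ends at (172,432) and (394,427).

```bash
python3 - <<'E'
from h import *
import pickle
ci=pickle.load(open('w2.pkl','rb'))
f=lambda u,v:(u/2.7+220-.3,v/2.7+90-.3)
d=ray(ci,f(274,199),48)[0];gt=ray(ci,[f(278,293),f(280,435)],80);ft=ray(ci,[f(172,432),f(394,427)],36)
print('dial',d,'grip',gt,gt.mean(0),np.linalg.norm(gt[0]-gt[1]),'feet',ft,np.linalg.norm(ft[0]-ft[1]))
ang=lambda e:np.degrees(np.arctan2(e[1],e[0]))
print('yaws',ang(gt[0]-gt[1]),ang(d-ft.mean(0)),ang(ft[0]-ft[1])-90,ang(d-gt.mean(0)), np.linalg.norm(d-ft.mean(0)))
y=np.radians(ang(d-ft.mean(0)));print('origin from dial',d-60*np.array([np.cos(y),np.sin(y)]))
w=r.get_state()['tool_rot'];T=R.from_rotvec(w).as_matrix();print('tool yaw(-z)',ang(-T[:2,2]))
E
```

```text
dial [627.83535503 154.14381927] grip [[601.76790833 159.63720913]
 [554.30370454 171.85672653]] [578.03580643 165.74696783] 49.011909236954345 feet [[550.90063464 216.47768212]
 [530.33638785 132.58174081]] 86.37949532429644
yaws -14.437117825935395 -13.156009849791605 -13.772576421773834 -13.115748888611899 89.56764170437158
origin from dial [569.41011878 167.80001819]
tool yaw(-z) -15.124533307590568
```

>>> carry_out(
  series=[
    {"tx": 0.04, "ty": -0.0017, "tz": 0.0077, "rx": -1.4, "ry": 0, "rz": 0},
    {"tx": 0.08, "ty": -0.0017, "tz": 0.0077, "rx": -1.4, "ry": 0, "rz": 0},
    {"tx": 0.115, "ty": -0.0017, "tz": 0.0077, "rx": -1.4, "ry": 0, "rz": 0},
    {"tx": 0.145, "ty": -0.0017, "tz": 0.0077, "rx": -1.4, "ry": 0, "rz": 0},
    {"tx": 0.17, "ty": -0.0017, "tz": 0.0077, "rx": -1.4, "ry": 0, "rz": 0},
    {"tx": 0.186, "ty": -0.0017, "tz": 0.0077, "rx": -1.4, "ry": 0, "rz": 0},
    {"tx": 0.193, "ty": -0.0017, "tz": 0.0077, "rx": -1.4, "ry": 0, "rz": 0},
    {"tx": 0.196, "ty": -0.0017, "tz": 0.0077, "rx": -1.4, "ry": 0, "rz": 0},
    {"tx": 0.196, "ty": -0.0017, "tz": 0.0077, "rx": -1.4, "ry": 0, "rz": 0},
    {"tx": 0.196, "ty": -0.0017, "tz": 0.0077, "rx": -1.4, "ry": 0, "rz": 0},
  ],
)

```text
clock: 3.5
eef_pos: [579.2, 166.7, 55.3]
tool_rot: [-2.096, 0.25, 2.093]
ft_force: [0.9, 0.6, -0.1]
finger_gap: 1.002
```

```bash
python3 - <<'E'
from h import *
import pickle
s=r.get_state(); print(s['clock'],s['eef_pos'],s['dq'].round(3),s['ft_force'])
ci=r.camera_info('wrist');im=r.capture('wrist');cv2.imwrite('pics/w3.png',im);pickle.dump(ci,open('w3.pkl','wb'))
E
```

```text
3.5 [579.23747078 166.69923433  55.29434519] [ 0.006 -0.007 -0.001  0.     0.     0.001] [ 0.9291022   0.55931465 -0.07318271]
```

View pics/w3.png

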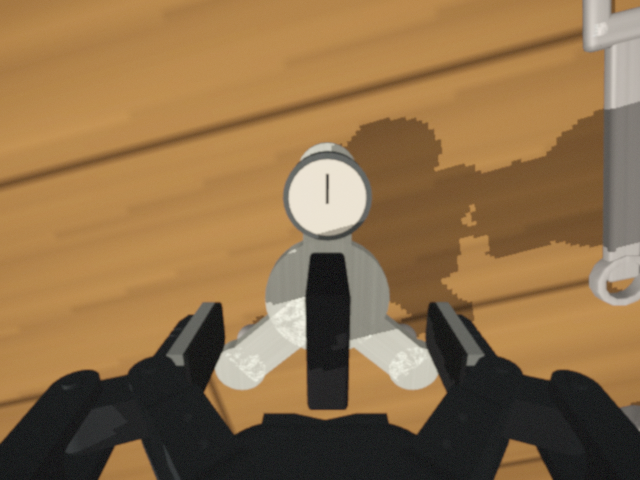

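The jaws straddle the grip evenly: the grip is at column 327 and the jaws' midpoint is about 325. Closing now.

>>> carry_out(
  series=[
    {"tx": 0, "ty": 0, "tz": 0, "rx": 0, "ry": 0, "rz": 0},
    {"tx": 0, "ty": 0, "tz": 0, "rx": 0, "ry": 0, "rz": 0},
    {"tx": 0, "ty": 0, "tz": 0, "rx": 0, "ry": 0, "rz": 0},
    {"tx": 0, "ty": 0, "tz": 0, "rx": 0, "ry": 0, "rz": 0},
    {"tx": 0, "ty": 0, "tz": 0, "rx": 0, "ry": 0, "rz": 0},
    {"tx": 0, "ty": 0, "tz": 0, "rx": 0, "ry": 0, "rz": 0},
    {"tx": 0, "ty": 0, "tz": 0, "rx": 0, "ry": 0, "rz": 0},
    {"tx": 0, "ty": 0, "tz": 0, "rx": 0, "ry": 0, "rz": 0},
    {"tx": 0, "ty": 0, "tz": 0, "rx": 0, "ry": 0, "rz": 0},
    {"tx": 0, "ty": 0, "tz": 0, "rx": 0, "ry": 0, "rz": 0},
  ],
  jaw=255,
  squeeze=80,
)

```text
clock: 4.38
eef_pos: [578.6, 167.0, 54.2]
tool_rot: [-2.096, 0.25, 2.095]
ft_force: [-0.5, -1.1, 3.0]
finger_gap: 0.182
```

>>> carry_out(
  series=[
    {"tx": -0.004, "ty": 0, "tz": 0, "rx": 0, "ry": 0, "rz": 0},
    {"tx": -0.012, "ty": 0, "tz": 0, "rx": 0, "ry": 0, "rz": 0},
    {"tx": -0.025, "ty": 0, "tz": 0, "rx": 0, "ry": 0, "rz": 0},
    {"tx": -0.042, "ty": 0, "tz": 0, "rx": 0, "ry": 0, "rz": 0},
    {"tx": -0.06, "ty": 0, "tz": 0, "rx": 0, "ry": 0, "rz": 0},
    {"tx": -0.078, "ty": 0, "tz": 0, "rx": 0, "ry": 0, "rz": 0},
    {"tx": -0.095, "ty": 0, "tz": 0, "rx": 0, "ry": 0, "rz": 0},
    {"tx": -0.108, "ty": 0, "tz": 0, "rx": 0, "ry": 0, "rz": 0},
    {"tx": -0.116, "ty": 0, "tz": 0, "rx": 0, "ry": 0, "rz": 0},
    {"tx": -0.12, "ty": 0, "tz": 0, "rx": 0, "ry": 0, "rz": 0},
  ],
)

```text
clock: 5.22
eef_pos: [578.8, 167.1, 175.9]
tool_rot: [-2.097, 0.25, 2.093]
ft_force: [0.4, -0.8, -3.6]
finger_gap: 0.18
```

```bash
python3 - <<'E'
from h import *
import pickle
s=r.get_state(); print(s['clock'],s['eef_pos'],s['dq'].round(3),s['ft_force'],s['ft_torque'],s['finger_gap'],s['joint_positions'])
T=R.from_rotvec(s['tool_rot']).as_matrix();print(T.round(4))
ci=r.camera_info('wrist');im=r.capture('wrist');cv2.imwrite('pics/w4.png',im);pickle.dump((s,ci),open('w4.pkl','wb'))
cv2.imwrite('pics/w4c.png',cv2.resize(im[130:430,190:470],None,fx=2,fy=2,interpolation=cv2.INTER_CUBIC))
y=np.arctan2(-T[1,2],-T[0,2]);print('yaw',np.degrees(y))
E
```

```text
5.2167 [578.83799558 167.10740568 175.93323173] [ 0.001 -0.034 -0.019  0.001  0.076 -0.001] [ 0.37785931 -0.78134042 -3.62087849] [-0.03775904  0.00199771  0.00732722] 0.17974744709935497 [2.03786364e-01 5.15902102e-01 1.57458803e+00 2.25969620e-05
 1.04913737e+00 2.01229478e+00]
[[ 1.900e-03 -2.355e-01 -9.719e-01]
 [ 4.000e-04 -9.719e-01  2.355e-01]
 [-1.000e+00 -9.000e-04 -1.800e-03]]
yaw -13.620587141854816
```

View pics/w4c.png

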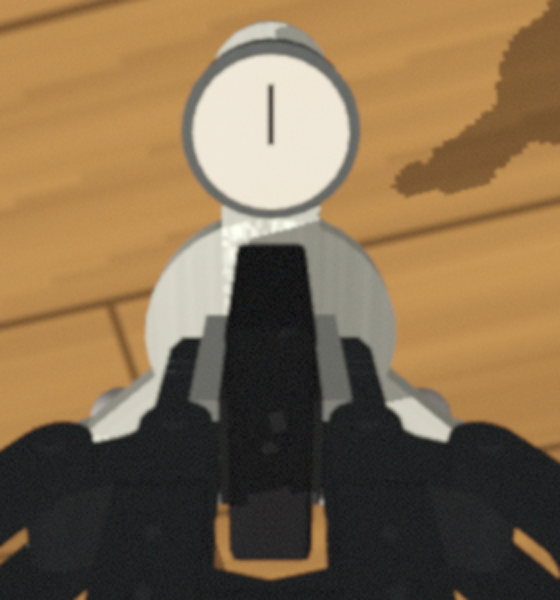

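```bash
python3 - <<'E'
from h import *
import pickle
s,ci=pickle.load(open('w4.pkl','rb'))
T=R.from_rotvec(s['tool_rot']).as_matrix();ex=-T[:2,2]
h=s['eef_pos'][2]-54.2
f=lambda u,v:(u/2+190-.25,v/2+130-.25)
for n,q,z in (('front',(274,318),80),('rear',(270,558),80),('dial',(270,129),48),('frontbottom',(272,245),36)):
    p=ray(ci,f(*q),h+z)[0]-s['eef_pos'][:2]; print(n,'x',p@ex,'y',p@-T[:2,1])
# same from w2, w3 (before grasp) relative to world: carrier origin
ci3=pickle.load(open('w3.pkl','rb'))
for n,q,z in (('front top w3',(328,290),80),('rear',(327,408),80),('dial',(327,195),48)):
    p=ray(ci3,q,z)[0]-np.array([578.6,167.]);print(n,p@ex,p@-T[:2,1])
E
```

```text
front x 25.861823807516707 y -0.31084756586555135
rear x -24.09264810291 y 0.3848432899419172
dial x 51.604163143715624 y 0.35482828087678636
frontbottom x 22.539019185754473 y -0.08058103007034913
front top w3 25.55865665713538 -0.89299722245221
rear -24.104323445122088 -0.5934933900871949
dial 51.78953128482043 -0.722434105549416
```

>>> carry_out(
  series=[
    {"tx": 0, "ty": 0.0114, "tz": -0.0016, "rx": 0.4, "ry": 0, "rz": 0},
    {"tx": 0, "ty": 0.0342, "tz": -0.0049, "rx": 1.0, "ry": 0, "rz": 0},
    {"tx": 0, "ty": 0.0684, "tz": -0.0097, "rx": 2.1, "ry": 0, "rz": 0},
    {"tx": 0, "ty": 0.1065, "tz": -0.0151, "rx": 3.2, "ry": 0, "rz": 0},
    {"tx": 0, "ty": 0.1445, "tz": -0.0206, "rx": 4.4, "ry": 0, "rz": 0},
    {"tx": 0, "ty": 0.1825, "tz": -0.026, "rx": 5.6, "ry": 0, "rz": 0},
    {"tx": 0, "ty": 0.2205, "tz": -0.0314, "rx": 6.7, "ry": 0, "rz": 0},
    {"tx": 0, "ty": 0.2585, "tz": -0.0368, "rx": 7.9, "ry": 0, "rz": 0},
    {"tx": 0, "ty": 0.2966, "tz": -0.0422, "rx": 9.0, "ry": 0, "rz": 0},
    {"tx": 0, "ty": 0.3308, "tz": -0.0471, "rx": 10.1, "ry": 0, "rz": 0},
  ],
)

```text
clock: 6.1
eef_pos: [545.0, -168.1, 173.2]
tool_rot: [-1.991, 0.42, 1.994]
ft_force: [1.2, 0.5, -3.3]
finger_gap: 0.178
```

>>> carry_out(
  series=[
    {"tx": 0, "ty": 0.025, "tz": 0, "rx": 0.8, "ry": 0, "rz": 0},
    {"tx": 0, "ty": 0.04, "tz": 0, "rx": 1.5, "ry": 0, "rz": 0},
    {"tx": 0, "ty": 0.044, "tz": 0, "rx": 1.5, "ry": 0, "rz": 0},
    {"tx": 0, "ty": 0.045, "tz": 0, "rx": 1.5, "ry": 0, "rz": 0},
    {"tx": 0, "ty": 0.045, "tz": 0, "rx": 1.5, "ry": 0, "rz": 0},
    {"tx": 0, "ty": 0.045, "tz": 0, "rx": 1.5, "ry": 0, "rz": 0},
    {"tx": 0, "ty": 0.045, "tz": 0, "rx": 1.5, "ry": 0, "rz": 0},
  ],
)

```text
clock: 6.68
eef_pos: [528.5, -205.9, 174.0]
tool_rot: [-1.978, 0.441, 1.979]
ft_force: [0.3, -0.4, -4.1]
finger_gap: 0.175
```

```bash
cat >> h.py <<'E'
def st(tgt=(541.9,-215.1),yaw=-25.2):
    s=r.get_state();T=R.from_rotvec(s['tool_rot']).as_matrix();y=np.degrees(np.arctan2(-T[1,2],-T[0,2]))
    d=np.r_[np.array(tgt)-s['eef_pos'][:2],0];t=T.T@d
    print('t',s['clock'],'pos',s['eef_pos'].round(2),'under',round(s['eef_pos'][2]-54.2,2),'yaw',round(y,2),'F',s['ft_force'].round(2),'M',s['ft_torque'].round(3),'dq',abs(s['dq']).max().round(3),'tilt',T[2].round(4))
    Fx=s['ft_force']@-T[:,2];Fy=s['ft_force']@-T[:,1];print('F in carrier x,y',Fx.round(2),Fy.round(2),'to target ty,tz mm',t[1:].round(2),'rx',round(y-yaw,2))
    return s
E
python3 -c "from h import *; st()"
```

```text
t 6.6833 pos [ 528.52 -205.87  173.96] under 119.76 yaw -25.15 F [ 0.34 -0.36 -4.09] M [ 0.006  0.023 -0.013] dq 0.002 tilt [-1.e+00 -1.e-04  2.e-04]
F in carrier x,y 0.46 -0.19 to target ty,tz mm [  2.67 -16.03] rx 0.05
```

>>> carry_out(
  series=[
    {"tx": 0, "ty": 0.0015, "tz": -0.01, "rx": 0, "ry": 0, "rz": 0},
    {"tx": 0.005, "ty": 0.0027, "tz": -0.016, "rx": 0, "ry": 0, "rz": 0},
    {"tx": 0.015, "ty": 0.0027, "tz": -0.016, "rx": 0, "ry": 0, "rz": 0},
    {"tx": 0.025, "ty": 0.0027, "tz": -0.016, "rx": 0, "ry": 0, "rz": 0},
    {"tx": 0.034, "ty": 0.0027, "tz": -0.016, "rx": 0, "ry": 0, "rz": 0},
    {"tx": 0.04, "ty": 0.0027, "tz": -0.016, "rx": 0, "ry": 0, "rz": 0},
    {"tx": 0.044, "ty": 0.0027, "tz": -0.016, "rx": 0, "ry": 0, "rz": 0},
    {"tx": 0.046, "ty": 0.0027, "tz": -0.016, "rx": 0, "ry": 0, "rz": 0},
    {"tx": 0.046, "ty": 0.0027, "tz": -0.016, "rx": 0, "ry": 0, "rz": 0},
    {"tx": 0.046, "ty": 0.0027, "tz": -0.016, "rx": 0, "ry": 0, "rz": 0},
  ],
)

```text
clock: 7.52
eef_pos: [541.7, -216.1, 128.3]
tool_rot: [-1.978, 0.443, 1.977]
ft_force: [-0.1, 0.3, -2.5]
finger_gap: 0.178
```

```bash
python3 - <<'E'
from h import *
s=st();ci=r.camera_info('side');im=r.capture('side')
p=proj(ci,[[*s['eef_pos'][:2],90]])[0];print(p)
u,v=int(p[0]),int(p[1]);c=im[v-60:v+60,u-75:u+75]
cv2.imwrite('pics/s5.png',cv2.resize(c,None,fx=4.5,fy=4.5,interpolation=cv2.INTER_CUBIC))
E
```

```text
t 7.5167 pos [ 541.73 -216.07  128.34] under 74.14 yaw -25.22 F [-0.12  0.32 -2.48] M [-0.031 -0.032  0.017] dq 0.007 tilt [-1.e+00 -0.e+00 -4.e-04]
F in carrier x,y -0.25 0.24 to target ty,tz mm [-0.95  0.26] rx -0.02
[351.71297457 197.42529023]
```

View pics/s5.png

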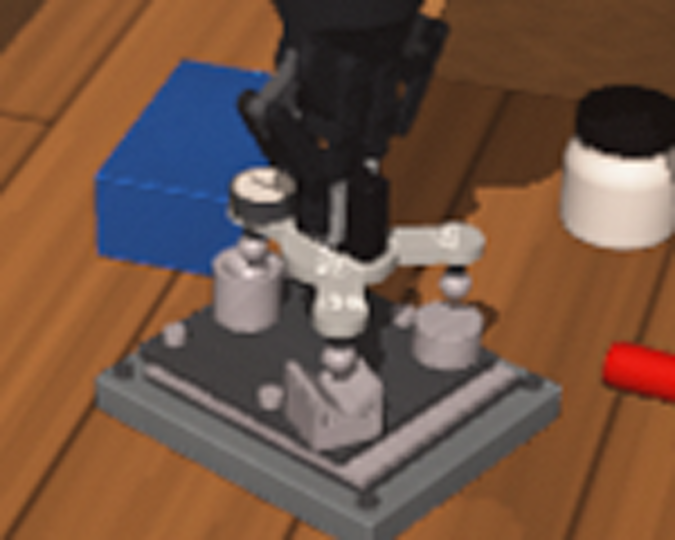

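The side view shows all three balls above their seats: lone ball over the cup, left ball over the V-groove, right ball over the flat. Lowering carefully.

>>> carry_out(
  series=[
    {"tx": 0.001, "ty": -0.0009, "tz": 0.0003, "rx": 0, "ry": 0, "rz": 0},
    {"tx": 0.003, "ty": -0.0009, "tz": 0.0003, "rx": 0, "ry": 0, "rz": 0},
    {"tx": 0.005, "ty": -0.0009, "tz": 0.0003, "rx": 0, "ry": 0, "rz": 0},
    {"tx": 0.007, "ty": -0.0009, "tz": 0.0003, "rx": 0, "ry": 0, "rz": 0},
    {"tx": 0.008, "ty": -0.0009, "tz": 0.0003, "rx": 0, "ry": 0, "rz": 0},
    {"tx": 0.009, "ty": -0.0009, "tz": 0.0003, "rx": 0, "ry": 0, "rz": 0},
    {"tx": 0.01, "ty": -0.0009, "tz": 0.0003, "rx": 0, "ry": 0, "rz": 0},
    {"tx": 0.01, "ty": -0.0009, "tz": 0.0003, "rx": 0, "ry": 0, "rz": 0},
  ],
)

```text
clock: 8.23
eef_pos: [541.7, -215.1, 117.9]
tool_rot: [-1.977, 0.442, 1.978]
ft_force: [-0.5, 0.4, -3.7]
finger_gap: 0.178
```

```bash
python3 -c "from h import *; st()"
```

```text
t 8.2333 pos [ 541.66 -215.07  117.91] under 63.71 yaw -25.22 F [-0.48  0.41 -3.7 ] M [-0.038  0.011 -0.007] dq 0.003 tilt [-1.e+00  0.e+00  2.e-04]
F in carrier x,y -0.61 0.17 to target ty,tz mm [-0.08 -0.23] rx -0.02
```

>>> carry_out(
  series=[
    {"tx": 0.0004, "ty": 0, "tz": 0, "rx": 0, "ry": 0, "rz": 0},
    {"tx": 0.0008, "ty": 0, "tz": 0, "rx": 0, "ry": 0, "rz": 0},
    {"tx": 0.0012, "ty": 0, "tz": 0, "rx": 0, "ry": 0, "rz": 0},
    {"tx": 0.0016, "ty": 0, "tz": 0, "rx": 0, "ry": 0, "rz": 0},
    {"tx": 0.0016, "ty": 0, "tz": 0, "rx": 0, "ry": 0, "rz": 0},
    {"tx": 0.0016, "ty": 0, "tz": 0, "rx": 0, "ry": 0, "rz": 0},
  ],
)

```text
clock: 8.73
eef_pos: [541.9, -215.2, 116.6]
tool_rot: [-1.978, 0.443, 1.977]
ft_force: [0.9, -0.8, -3.2]
finger_gap: 0.179
```

```bash
python3 -c "from h import *; st()"
```

```text
t 8.7333 pos [ 541.91 -215.16  116.64] under 62.44 yaw -25.22 F [ 0.88 -0.84 -3.19] M [-0.06  -0.172  0.022] dq 0.006 tilt [-1.e+00 -0.e+00 -5.e-04]
F in carrier x,y 1.15 -0.38 to target ty,tz mm [-0.05  0.03] rx -0.02
```

>>> carry_out(
  series=[
    {"tx": 0, "ty": 0.0002, "tz": -0.0006, "rx": 0, "ry": 0, "rz": 0},
    {"tx": 0, "ty": 0.0003, "tz": -0.0012, "rx": 0, "ry": 0, "rz": 0},
    {"tx": 0, "ty": 0.0003, "tz": -0.0012, "rx": 0, "ry": 0, "rz": 0},
    {"tx": 0.0003, "ty": 0.0003, "tz": -0.0012, "rx": 0, "ry": 0, "rz": 0},
    {"tx": 0.0006, "ty": 0.0003, "tz": -0.0012, "rx": 0, "ry": 0, "rz": 0},
    {"tx": 0.0006, "ty": 0.0003, "tz": -0.0012, "rx": 0, "ry": 0, "rz": 0},
    {"tx": 0.0006, "ty": 0.0003, "tz": -0.0012, "rx": 0, "ry": 0, "rz": 0},
  ],
)

```text
clock: 9.32
eef_pos: [542.6, -215.8, 115.8]
tool_rot: [-1.977, 0.442, 1.978]
ft_force: [-0.5, -0.1, -3.1]
finger_gap: 0.176
```

```bash
python3 -c "from h import *; st()"
```

```text
t 9.3167 pos [ 542.61 -215.84  115.84] under 61.64 yaw -25.22 F [-0.51 -0.05 -3.12] M [-0.012 -0.012  0.013] dq 0.002 tilt [-1.e+00 -0.e+00  2.e-04]
F in carrier x,y -0.44 -0.26 to target ty,tz mm [-0.36  0.96] rx -0.02
```

>>> carry_out(
  series=[
    {"tx": 0.0003, "ty": 0, "tz": 0, "rx": 0, "ry": 0, "rz": 0},
    {"tx": 0.0006, "ty": 0, "tz": 0, "rx": 0, "ry": 0, "rz": 0},
    {"tx": 0.0008, "ty": 0, "tz": 0, "rx": 0, "ry": 0, "rz": 0},
    {"tx": 0.0008, "ty": 0, "tz": 0, "rx": 0, "ry": 0, "rz": 0},
    {"tx": 0.0008, "ty": 0, "tz": 0, "rx": 0, "ry": 0, "rz": 0},
  ],
)

```text
clock: 9.73
eef_pos: [542.7, -215.9, 115.1]
tool_rot: [-1.978, 0.442, 1.978]
ft_force: [1.1, 0.5, -2.8]
finger_gap: 0.179
```

```bash
cat >> h.py <<'E'
def cf(s):
    T=R.from_rotvec(s['tool_rot']).as_matrix();C=np.c_[-T[:,2],-T[:,1],-T[:,0]]
    print('carrier F',(C.T@s['ft_force']).round(2),'M',(C.T@s['ft_torque']).round(3))
E
python3 -c "from h import *; cf(st())"
```

```text
t 9.7333 pos [ 542.69 -215.88  115.1 ] under 60.9 yaw -25.22 F [ 1.05  0.48 -2.8 ] M [-0.017  0.005  0.024] dq 0.002 tilt [-1.  0. -0.]
F in carrier x,y 0.75 0.88 to target ty,tz mm [-0.37  1.04] rx -0.02
carrier F [ 0.75  0.88 -2.8 ] M [-0.018 -0.003  0.024]
```

>>> carry_out(
  series=[
    {"tx": 0.0002, "ty": 0, "tz": 0, "rx": 0, "ry": 0, "rz": 0},
    {"tx": 0.0004, "ty": 0, "tz": 0, "rx": 0, "ry": 0, "rz": 0},
    {"tx": 0.0005, "ty": 0, "tz": 0, "rx": 0, "ry": 0, "rz": 0},
    {"tx": 0.0005, "ty": 0, "tz": 0, "rx": 0, "ry": 0, "rz": 0},
    {"tx": 0.0005, "ty": 0, "tz": 0, "rx": 0, "ry": 0, "rz": 0},
  ],
)

```text
clock: 10.15
eef_pos: [542.8, -215.9, 114.7]
tool_rot: [-1.978, 0.442, 1.977]
ft_force: [1.3, 0.9, -2.8]
finger_gap: 0.178
```

```bash
python3 -c "from h import *; cf(st())"
```

```text
t 10.15 pos [ 542.78 -215.85  114.65] under 60.45 yaw -25.22 F [ 1.26  0.86 -2.81] M [ 0.178 -0.14   0.012] dq 0.007 tilt [-1.e+00 -1.e-04 -2.e-04]
F in carrier x,y 0.77 1.31 to target ty,tz mm [-0.3   1.12] rx -0.02
carrier F [ 0.77  1.31 -2.81] M [ 0.221 -0.05   0.012]
```

>>> carry_out(
  series=[
    {"tx": 0, "ty": -0.0002, "tz": -0.0001, "rx": 0.1, "ry": 0, "rz": 0},
    {"tx": 0, "ty": -0.0004, "tz": -0.0003, "rx": 0.1, "ry": 0, "rz": 0},
    {"tx": 0, "ty": -0.0004, "tz": -0.0003, "rx": 0.1, "ry": 0, "rz": 0},
    {"tx": 0, "ty": -0.0004, "tz": -0.0003, "rx": 0.1, "ry": 0, "rz": 0},
  ],
)

```text
clock: 10.48
eef_pos: [543.0, -215.7, 114.6]
tool_rot: [-1.976, 0.444, 1.977]
ft_force: [-0.1, -0.8, -2.4]
finger_gap: 0.176
```

```bash
python3 -c "from h import *; cf(st())"
```

```text
t 10.4833 pos [ 542.99 -215.67  114.57] under 60.37 yaw -25.32 F [-0.11 -0.77 -2.36] M [-0.026  0.115  0.053] dq 0.006 tilt [-1.e+00  2.e-04  3.e-04]
F in carrier x,y 0.23 -0.74 to target ty,tz mm [-0.05  1.22] rx -0.12
carrier F [ 0.23 -0.74 -2.36] M [-0.073  0.093  0.053]
```

>>> carry_out(
  series=[
    {"tx": 0.0002, "ty": 0.0001, "tz": 0, "rx": 0, "ry": 0, "rz": 0},
    {"tx": 0.0004, "ty": 0.0001, "tz": 0, "rx": 0, "ry": 0, "rz": 0},
    {"tx": 0.0004, "ty": 0.0001, "tz": 0, "rx": 0, "ry": 0, "rz": 0},
    {"tx": 0.0004, "ty": 0.0001, "tz": 0, "rx": 0, "ry": 0, "rz": 0},
  ],
)

```text
clock: 10.82
eef_pos: [543.1, -215.7, 114.4]
tool_rot: [-1.977, 0.444, 1.977]
ft_force: [-2.0, -0.4, 1.0]
finger_gap: 0.175
```

```bash
python3 -c "from h import *; cf(st())"
```

```text
t 10.8167 pos [ 543.11 -215.74  114.37] under 60.17 yaw -25.32 F [-2.   -0.37  0.99] M [0.162 0.324 0.043] dq 0.001 tilt [-1.e+00  0.e+00 -1.e-04]
F in carrier x,y -1.65 -1.19 to target ty,tz mm [-0.06  1.37] rx -0.12
carrier F [-1.65 -1.19  0.99] M [0.008 0.362 0.043]
```

>>> carry_out(
  series=[
    {"tx": 0, "ty": 0.0002, "tz": 0.0002, "rx": 0, "ry": 0, "rz": 0},
    {"tx": 0, "ty": 0.0002, "tz": 0.0003, "rx": 0, "ry": 0, "rz": 0},
    {"tx": 0.0001, "ty": 0.0002, "tz": 0.0003, "rx": 0, "ry": 0, "rz": 0},
    {"tx": 0.0002, "ty": 0.0002, "tz": 0.0003, "rx": 0, "ry": 0, "rz": 0},
    {"tx": 0.0002, "ty": 0.0002, "tz": 0.0003, "rx": 0, "ry": 0, "rz": 0},
  ],
)

```text
clock: 11.23
eef_pos: [543.0, -215.8, 114.3]
tool_rot: [-1.977, 0.444, 1.976]
ft_force: [0.6, 0.0, 4.2]
finger_gap: 0.177
```

```bash
python3 -c "from h import *; cf(st())"
```

```text
t 11.2333 pos [ 542.99 -215.85  114.3 ] under 60.1 yaw -25.33 F [0.59 0.03 4.17] M [0.32  0.033 0.08 ] dq 0.001 tilt [-1.e+00 -1.e-04 -7.e-04]
F in carrier x,y 0.52 0.28 to target ty,tz mm [-0.21  1.31] rx -0.13
carrier F [0.52 0.28 4.17] M [0.275 0.167 0.08 ]
```

>>> carry_out(
  series=[
    {"tx": 0.0001, "ty": 0, "tz": 0, "rx": 0, "ry": 0, "rz": 0},
    {"tx": 0.0002, "ty": 0, "tz": 0, "rx": 0, "ry": 0, "rz": 0},
    {"tx": 0.0002, "ty": 0, "tz": 0, "rx": 0, "ry": 0, "rz": 0},
    {"tx": 0.0002, "ty": 0, "tz": 0, "rx": 0, "ry": 0, "rz": 0},
  ],
)

```text
clock: 11.57
eef_pos: [543.1, -215.9, 114.2]
tool_rot: [-1.978, 0.444, 1.976]
ft_force: [1.0, 1.3, 6.1]
finger_gap: 0.177
```

```bash
python3 -c "from h import *; cf(st())"
```

```text
t 11.5667 pos [ 543.05 -215.88  114.24] under 60.04 yaw -25.33 F [1.03 1.27 6.12] M [0.364 0.179 0.046] dq 0.002 tilt [-1.e+00 -1.e-04 -1.e-03]
F in carrier x,y 0.39 1.59 to target ty,tz mm [-0.21  1.37] rx -0.13
carrier F [0.39 1.59 6.12] M [0.252 0.317 0.046]
```

>>> carry_out(
  series=[
    {"tx": 0, "ty": -0.0002, "tz": -0.0001, "rx": 0, "ry": 0, "rz": 0},
    {"tx": 0, "ty": -0.0002, "tz": -0.0001, "rx": 0, "ry": -0.1, "rz": 0},
    {"tx": 0, "ty": -0.0002, "tz": -0.0001, "rx": 0, "ry": -0.1, "rz": 0},
    {"tx": 0, "ty": -0.0002, "tz": -0.0001, "rx": 0, "ry": -0.1, "rz": 0},
  ],
)

```text
clock: 11.9
eef_pos: [543.2, -215.9, 114.1]
tool_rot: [-1.976, 0.444, 1.977]
ft_force: [0.2, 0.3, 5.1]
finger_gap: 0.177
```

```bash
python3 -c "from h import *; cf(st())"
```

```text
t 11.9 pos [ 543.15 -215.87  114.14] under 59.94 yaw -25.32 F [0.21 0.34 5.06] M [ 0.232  0.274 -0.005] dq 0.002 tilt [-1.e+00  1.e-04  9.e-04]
F in carrier x,y 0.04 0.4 to target ty,tz mm [-0.16  1.46] rx -0.12
carrier F [0.04 0.4  5.06] M [ 0.092  0.347 -0.005]
```

>>> carry_out(
  series=[
    {"tx": 0, "ty": 0, "tz": -0.0001, "rx": 0, "ry": -0.1, "rz": 0},
    {"tx": 0, "ty": 0, "tz": -0.0002, "rx": 0, "ry": -0.2, "rz": 0},
    {"tx": 0, "ty": 0, "tz": -0.0003, "rx": 0, "ry": -0.3, "rz": 0},
    {"tx": 0, "ty": 0, "tz": -0.0003, "rx": 0, "ry": -0.3, "rz": 0},
    {"tx": 0, "ty": 0, "tz": -0.0003, "rx": 0, "ry": -0.3, "rz": 0},
  ],
)

```text
clock: 12.32
eef_pos: [543.3, -215.9, 114.0]
tool_rot: [-1.97, 0.443, 1.983]
ft_force: [0.3, -0.4, 5.0]
finger_gap: 0.178
```

```bash
python3 -c "from h import *; cf(st())"
```

```text
t 12.3167 pos [ 543.34 -215.93  113.98] under 59.78 yaw -25.32 F [ 0.26 -0.41  4.98] M [0.087 0.097 0.077] dq 0.002 tilt [-1.0e+00  1.0e-04  6.5e-03]
F in carrier x,y 0.38 -0.26 to target ty,tz mm [-0.14  1.66] rx -0.12
carrier F [ 0.38 -0.26  4.99] M [0.037 0.125 0.077]
```

>>> carry_out(
  series=[
    {"tx": 0.0002, "ty": 0, "tz": -0.0002, "rx": 0, "ry": 0, "rz": 0},
    {"tx": 0.0002, "ty": 0, "tz": -0.0003, "rx": 0, "ry": 0, "rz": 0},
    {"tx": 0.0002, "ty": 0, "tz": -0.0003, "rx": 0, "ry": 0, "rz": 0},
    {"tx": 0.0002, "ty": 0, "tz": -0.0003, "rx": 0, "ry": 0, "rz": 0},
  ],
)

```text
clock: 12.65
eef_pos: [543.5, -216.0, 113.9]
tool_rot: [-1.969, 0.442, 1.983]
ft_force: [-1.2, 0.4, 8.1]
finger_gap: 0.175
```

```bash
python3 -c "from h import *; cf(st())"
```

```text
t 12.65 pos [ 543.49 -215.95  113.94] under 59.74 yaw -25.31 F [-1.24  0.36  8.14] M [0.281 0.402 0.064] dq 0.002 tilt [-1.0e+00  1.0e-04  6.8e-03]
F in carrier x,y -1.33 -0.2 to target ty,tz mm [-0.09  1.8 ] rx -0.11
carrier F [-1.33 -0.2   8.13] M [0.082 0.484 0.064]
```

>>> carry_out(
  series=[
    {"tx": 0, "ty": 0, "tz": -0.0001, "rx": 0, "ry": -0.1, "rz": 0},
    {"tx": 0.0001, "ty": 0, "tz": -0.0002, "rx": 0, "ry": -0.2, "rz": 0},
    {"tx": 0.0001, "ty": 0, "tz": -0.0003, "rx": 0, "ry": -0.3, "rz": 0},
    {"tx": 0.0001, "ty": 0, "tz": -0.0003, "rx": 0, "ry": -0.3, "rz": 0},
    {"tx": 0.0001, "ty": 0, "tz": -0.0003, "rx": 0, "ry": -0.3, "rz": 0},
  ],
)

```text
clock: 13.07
eef_pos: [543.6, -216.0, 113.9]
tool_rot: [-1.963, 0.441, 1.988]
ft_force: [-2.9, 1.9, 9.4]
finger_gap: 0.178
```

```bash
python3 -c "from h import *; cf(st())"
```

```text
t 13.0667 pos [ 543.6  -215.98  113.88] under 59.68 yaw -25.31 F [-2.93  1.86  9.38] M [0.293 0.496 0.14 ] dq 0.002 tilt [-9.999e-01  1.000e-04  1.250e-02]
F in carrier x,y -3.57 0.43 to target ty,tz mm [-0.07  1.92] rx -0.11
carrier F [-3.57  0.43  9.34] M [0.051 0.574 0.141]
```

>>> carry_out(
  series=[
    {"tx": 0, "ty": 0, "tz": 0.0002, "rx": 0, "ry": 0, "rz": 0},
    {"tx": -0.0001, "ty": 0, "tz": 0.0003, "rx": 0, "ry": 0, "rz": 0},
    {"tx": -0.0001, "ty": 0, "tz": 0.0003, "rx": 0, "ry": 0, "rz": 0},
    {"tx": -0.0001, "ty": 0, "tz": 0.0003, "rx": 0, "ry": 0, "rz": 0},
  ],
  squeeze=30,
)

```text
clock: 13.4
eef_pos: [543.5, -216.0, 113.9]
tool_rot: [-1.964, 0.441, 1.987]
ft_force: [-0.3, 1.6, 6.8]
finger_gap: 0.176
```

```bash
python3 -c "from h import *; cf(st())"
```

```text
t 13.4 pos [ 543.53 -215.98  113.89] under 59.69 yaw -25.31 F [-0.34  1.64  6.77] M [0.157 0.092 0.17 ] dq 0.001 tilt [-9.999e-01  1.000e-04  1.180e-02]
F in carrier x,y -1.09 1.34 to target ty,tz mm [-0.1   1.85] rx -0.11
carrier F [-1.09  1.34  6.76] M [0.1   0.15  0.172]
```

>>> carry_out(
  series=[
    {"tx": 0, "ty": -0.0001, "tz": 0.0001, "rx": -0.1, "ry": 0, "rz": 0},
    {"tx": 0, "ty": -0.0002, "tz": 0.0001, "rx": -0.2, "ry": 0, "rz": 0},
    {"tx": 0, "ty": -0.0002, "tz": 0.0001, "rx": -0.2, "ry": 0, "rz": 0},
    {"tx": 0, "ty": -0.0002, "tz": 0.0001, "rx": -0.2, "ry": 0, "rz": 0},
  ],
)

```text
clock: 13.73
eef_pos: [543.6, -215.9, 113.9]
tool_rot: [-1.966, 0.438, 1.989]
ft_force: [-0.4, 0.1, 7.0]
finger_gap: 0.177
```

```bash
python3 -c "from h import *; cf(st())"
```

```text
t 13.7333 pos [ 543.62 -215.89  113.88] under 59.68 yaw -25.13 F [-0.44  0.08  7.04] M [-0.002  0.179  0.023] dq 0.002 tilt [-9.999e-01  1.000e-04  1.150e-02]
F in carrier x,y -0.52 -0.11 to target ty,tz mm [0.01 1.89] rx 0.07
carrier F [-0.52 -0.11  7.03] M [-0.078  0.161  0.022]
```

>>> carry_out(
  series=[
    {"tx": 0, "ty": -0.0002, "tz": 0, "rx": -0.2, "ry": 0, "rz": 0},
    {"tx": 0, "ty": -0.0003, "tz": 0, "rx": -0.3, "ry": 0, "rz": 0},
    {"tx": 0, "ty": -0.0003, "tz": 0, "rx": -0.3, "ry": 0, "rz": 0},
  ],
)

```text
clock: 13.98
eef_pos: [543.7, -215.8, 113.8]
tool_rot: [-1.969, 0.434, 1.992]
ft_force: [-0.5, -1.7, 5.4]
finger_gap: 0.176
```

```bash
python3 -c "from h import *; cf(st())"
```

```text
t 13.9833 pos [ 543.7  -215.8   113.83] under 59.63 yaw -24.84 F [-0.52 -1.67  5.43] M [-0.234  0.159 -0.202] dq 0.002 tilt [-9.999e-01  3.000e-04  1.150e-02]
F in carrier x,y 0.16 -1.74 to target ty,tz mm [0.12 1.92] rx 0.36
carrier F [ 0.16 -1.74  5.43] M [-0.277  0.046 -0.206]
```

>>> carry_out(
  series=[
    {"tx": 0, "ty": 0.0002, "tz": -0.0002, "rx": 0.2, "ry": 0, "rz": 0},
    {"tx": 0, "ty": 0.0003, "tz": -0.0004, "rx": 0.3, "ry": 0, "rz": 0},
    {"tx": 0, "ty": 0.0003, "tz": -0.0004, "rx": 0.3, "ry": 0, "rz": 0},
  ],
)

```text
clock: 14.23
eef_pos: [543.7, -215.9, 113.8]
tool_rot: [-1.965, 0.438, 1.99]
ft_force: [-1.6, -0.2, 6.9]
finger_gap: 0.175
```

```bash
python3 -c "from h import *; cf(st())"
```

```text
t 14.2333 pos [ 543.71 -215.89  113.83] under 59.63 yaw -25.13 F [-1.65 -0.17  6.93] M [ 0.158  0.348 -0.023] dq 0.001 tilt [-0.9999  0.      0.0124]
F in carrier x,y -1.5 -0.86 to target ty,tz mm [0.05 1.97] rx 0.07
carrier F [-1.5  -0.86  6.91] M [-0.004  0.382 -0.023]
```

>>> carry_out(
  series=[
    {"tx": 0, "ty": 0, "tz": 0.0003, "rx": 0, "ry": 0, "rz": 0},
    {"tx": 0, "ty": 0, "tz": 0.0006, "rx": 0, "ry": 0, "rz": 0},
    {"tx": 0, "ty": 0, "tz": 0.0008, "rx": 0, "ry": 0, "rz": 0},
    {"tx": 0, "ty": 0, "tz": 0.0008, "rx": 0, "ry": 0, "rz": 0},
  ],
)

```text
clock: 14.57
eef_pos: [543.5, -215.8, 113.9]
tool_rot: [-1.967, 0.438, 1.988]
ft_force: [2.2, -1.8, 4.6]
finger_gap: 0.174
```

```bash
python3 -c "from h import *; cf(st())"
```

```text
t 14.5667 pos [ 543.52 -215.81  113.87] under 59.67 yaw -25.13 F [ 2.24 -1.81  4.64] M [-0.23  -0.336  0.023] dq 0.002 tilt [-9.999e-01  1.000e-04  1.080e-02]
F in carrier x,y 2.74 -0.69 to target ty,tz mm [0.05 1.77] rx 0.07
carrier F [ 2.74 -0.69  4.67] M [-0.066 -0.402  0.022]
```

>>> carry_out(
  series=[
    {"tx": 0, "ty": -0.0001, "tz": -0.0003, "rx": 0, "ry": 0, "rz": 0},
    {"tx": 0.0001, "ty": -0.0001, "tz": -0.0005, "rx": 0, "ry": 0, "rz": 0},
    {"tx": 0.0002, "ty": -0.0001, "tz": -0.0005, "rx": 0, "ry": 0, "rz": 0},
    {"tx": 0.0003, "ty": -0.0001, "tz": -0.0005, "rx": 0, "ry": 0, "rz": 0},
    {"tx": 0.0003, "ty": -0.0001, "tz": -0.0005, "rx": 0, "ry": 0, "rz": 0},
    {"tx": 0.0003, "ty": -0.0001, "tz": -0.0005, "rx": 0, "ry": 0, "rz": 0},
  ],
)

```text
clock: 15.07
eef_pos: [543.6, -215.8, 113.8]
tool_rot: [-1.966, 0.438, 1.99]
ft_force: [-0.3, -1.0, 9.1]
finger_gap: 0.173
```

```bash
python3 - <<'E'
from h import *
cf(st())
ci=r.camera_info('side');im=r.capture('side')
cv2.imwrite('pics/s6.png',cv2.resize(im[137:257,276:426],None,fx=4.5,fy=4.5,interpolation=cv2.INTER_CUBIC))
cf(st())
E
```

```text
t 15.0667 pos [ 543.63 -215.84  113.79] under 59.59 yaw -25.12 F [-0.32 -0.96  9.12] M [-0.143  0.132  0.043] dq 0.002 tilt [-9.999e-01  3.000e-04  1.180e-02]
F in carrier x,y 0.01 -1.0 to target ty,tz mm [0.06 1.89] rx 0.08
carrier F [ 0.01 -1.    9.12] M [-0.187  0.059  0.041]
t 15.1167 pos [ 543.65 -215.82  113.8 ] under 59.6 yaw -25.12 F [-0.31 -1.13  9.45] M [-0.149  0.184  0.019] dq 0.001 tilt [-9.999e-01  2.000e-04  1.180e-02]
F in carrier x,y 0.09 -1.15 to target ty,tz mm [0.09 1.88] rx 0.08
carrier F [ 0.09 -1.15  9.45] M [-0.213  0.103  0.016]
```

View pics/s6.png

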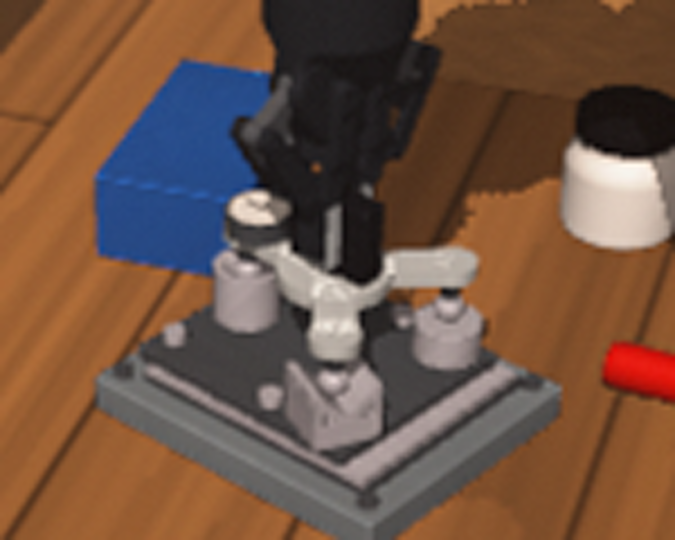

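The side view shows the lone ball down in the cup, the left ball deep in the V and the right ball on the pad. I'll add a little more press to bed it and remove the small side load.

>>> carry_out(
  series=[
    {"tx": 0.0001, "ty": 0.0001, "tz": 0, "rx": 0, "ry": 0, "rz": 0},
    {"tx": 0.0002, "ty": 0.0002, "tz": 0, "rx": 0, "ry": 0, "rz": 0},
    {"tx": 0.0002, "ty": 0.0002, "tz": 0, "rx": 0, "ry": 0, "rz": 0},
    {"tx": 0.0002, "ty": 0.0002, "tz": 0, "rx": 0, "ry": 0, "rz": 0},
    {"tx": 0.0002, "ty": 0.0002, "tz": 0, "rx": 0, "ry": 0, "rz": 0},
    {"tx": 0.0002, "ty": 0.0002, "tz": 0, "rx": 0, "ry": 0, "rz": 0},
    {"tx": 0.0002, "ty": 0.0002, "tz": 0, "rx": 0, "ry": 0, "rz": 0},
  ],
)

```text
clock: 15.7
eef_pos: [543.6, -215.9, 113.8]
tool_rot: [-1.966, 0.438, 1.989]
ft_force: [-1.6, -0.2, 11.3]
finger_gap: 0.174
```

```bash
python3 -c "from h import *; cf(st())"
```

```text
t 15.7 pos [ 543.63 -215.88  113.77] under 59.57 yaw -25.12 F [-1.62 -0.23 11.28] M [0.133 0.231 0.046] dq 0.002 tilt [-0.9999 -0.      0.0117]
F in carrier x,y -1.5 -0.9 to target ty,tz mm [0.03 1.9 ] rx 0.08
carrier F [-1.5  -0.9  11.26] M [0.022 0.266 0.046]
```

>>> carry_out(
  series=[
    {"tx": -0.0002, "ty": 0, "tz": 0.0001, "rx": 0, "ry": 0, "rz": 0},
    {"tx": -0.0004, "ty": 0, "tz": 0.0001, "rx": 0, "ry": 0, "rz": 0},
    {"tx": -0.0006, "ty": 0, "tz": 0.0001, "rx": 0, "ry": 0, "rz": 0},
    {"tx": -0.0008, "ty": 0, "tz": 0.0001, "rx": 0, "ry": 0, "rz": 0},
    {"tx": -0.0008, "ty": 0, "tz": 0.0001, "rx": 0, "ry": 0, "rz": 0},
    {"tx": -0.0008, "ty": 0, "tz": 0.0001, "rx": 0, "ry": 0, "rz": 0},
  ],
)

```text
clock: 16.2
eef_pos: [543.5, -215.8, 113.9]
tool_rot: [-1.966, 0.438, 1.989]
ft_force: [1.8, -2.0, 3.6]
finger_gap: 0.175
```

```bash
python3 -c "from h import *; cf(st())"
```

```text
t 16.2 pos [ 543.51 -215.81  113.89] under 59.69 yaw -25.12 F [ 1.79 -2.    3.63] M [-0.236 -0.403  0.009] dq 0.002 tilt [-0.9999 -0.      0.0119]
F in carrier x,y 2.43 -1.05 to target ty,tz mm [0.04 1.76] rx 0.08
carrier F [ 2.43 -1.05  3.66] M [-0.043 -0.466  0.009]
```

>>> carry_out(
  series=[
    {"tx": 0, "ty": 0.0001, "tz": -0.0002, "rx": 0, "ry": 0, "rz": 0},
    {"tx": 0, "ty": 0.0002, "tz": -0.0004, "rx": 0, "ry": 0, "rz": 0},
    {"tx": 0, "ty": 0.0002, "tz": -0.0004, "rx": 0, "ry": 0, "rz": 0},
    {"tx": 0, "ty": 0.0002, "tz": -0.0004, "rx": 0, "ry": 0, "rz": 0},
  ],
)

```text
clock: 16.53
eef_pos: [543.5, -215.9, 113.8]
tool_rot: [-1.965, 0.438, 1.99]
ft_force: [1.3, 0.9, 4.8]
finger_gap: 0.178
```

```bash
python3 -c "from h import *; cf(st())"
```

```text
t 16.5333 pos [ 543.53 -215.9   113.84] under 59.64 yaw -25.12 F [1.29 0.95 4.8 ] M [ 0.261 -0.284 -0.01 ] dq 0.001 tilt [-9.999e-01 -3.000e-04  1.270e-02]
F in carrier x,y 0.71 1.41 to target ty,tz mm [-0.03  1.82] rx 0.08
carrier F [0.71 1.41 4.81] M [ 0.357 -0.146 -0.006]
```

>>> carry_out(
  series=[
    {"tx": -0.0001, "ty": -0.0001, "tz": -0.0001, "rx": 0, "ry": 0, "rz": 0},
    {"tx": -0.0002, "ty": -0.0001, "tz": -0.0001, "rx": 0, "ry": 0, "rz": 0},
    {"tx": -0.0002, "ty": -0.0001, "tz": -0.0001, "rx": 0, "ry": 0, "rz": 0},
  ],
  squeeze=20,
)

```text
clock: 16.78
eef_pos: [543.6, -215.9, 113.9]
tool_rot: [-1.965, 0.438, 1.99]
ft_force: [1.4, 1.4, 2.5]
finger_gap: 0.177
```

```bash
python3 -c "from h import *; cf(st())"
```

```text
t 16.7833 pos [ 543.59 -215.9   113.88] under 59.68 yaw -25.12 F [1.44 1.4  2.47] M [ 0.225 -0.134  0.082] dq 0.001 tilt [-9.999e-01 -1.000e-04  1.290e-02]
F in carrier x,y 0.68 1.87 to target ty,tz mm [-0.01  1.87] rx 0.08
carrier F [0.68 1.87 2.48] M [ 0.26  -0.026  0.086]
```

>>> carry_out(
  series=[
    {"tx": 0, "ty": -0.0002, "tz": -0.0001, "rx": 0, "ry": 0, "rz": 0},
    {"tx": 0, "ty": -0.0002, "tz": -0.0001, "rx": 0, "ry": 0, "rz": 0},
    {"tx": 0, "ty": -0.0002, "tz": -0.0001, "rx": 0, "ry": 0, "rz": 0},
  ],
)

```text
clock: 17.03
eef_pos: [543.7, -215.9, 113.9]
tool_rot: [-1.965, 0.438, 1.991]
ft_force: [-1.3, 0.4, 3.3]
finger_gap: 0.178
```

```bash
python3 -c "from h import *; cf(st())"
```

```text
t 17.0333 pos [ 543.65 -215.88  113.88] under 59.68 yaw -25.12 F [-1.35  0.36  3.29] M [0.07  0.178 0.011] dq 0.001 tilt [-9.999e-01  1.000e-04  1.310e-02]
F in carrier x,y -1.42 -0.24 to target ty,tz mm [0.04 1.92] rx 0.08
carrier F [-1.42 -0.24  3.27] M [-0.012  0.191  0.011]
```

The carrier still bears on all three seats with about 7 N and little side load, so I'm letting go.

>>> carry_out(
  series=[
    {"tx": 0, "ty": 0, "tz": 0, "rx": 0, "ry": 0, "rz": 0},
    {"tx": 0, "ty": 0, "tz": 0, "rx": 0, "ry": 0, "rz": 0},
    {"tx": 0, "ty": 0, "tz": 0, "rx": 0, "ry": 0, "rz": 0},
    {"tx": 0, "ty": 0, "tz": 0, "rx": 0, "ry": 0, "rz": 0},
    {"tx": 0, "ty": 0, "tz": 0, "rx": 0, "ry": 0, "rz": 0},
    {"tx": 0, "ty": 0, "tz": 0, "rx": 0, "ry": 0, "rz": 0},
    {"tx": 0, "ty": 0, "tz": 0, "rx": 0, "ry": 0, "rz": 0},
    {"tx": 0, "ty": 0, "tz": 0, "rx": 0, "ry": 0, "rz": 0},
  ],
  jaw=80,
)

```text
clock: 17.7
eef_pos: [544.0, -215.9, 114.1]
tool_rot: [-1.965, 0.438, 1.99]
ft_force: [0.3, -0.3, -0.5]
finger_gap: 0.691
```

```bash
python3 - <<'E'
from h import *
import pickle
s=st();cf(s);print(s['finger_gap'])
ci=r.camera_info('wrist');im=r.capture('wrist');cv2.imwrite('pics/w7.png',im);pickle.dump((s,ci),open('w7.pkl','wb'))
E
```

```text
t 17.7 pos [ 543.96 -215.91  114.08] under 59.88 yaw -25.12 F [ 0.34 -0.3  -0.47] M [-0.011 -0.026  0.029] dq 0.002 tilt [-9.999e-01 -1.000e-04  1.230e-02]
F in carrier x,y 0.44 -0.13 to target ty,tz mm [0.14 2.21] rx 0.08
carrier F [ 0.44 -0.13 -0.47] M [ 0.001 -0.028  0.029]
0.690557639592883
```

View pics/w7.png

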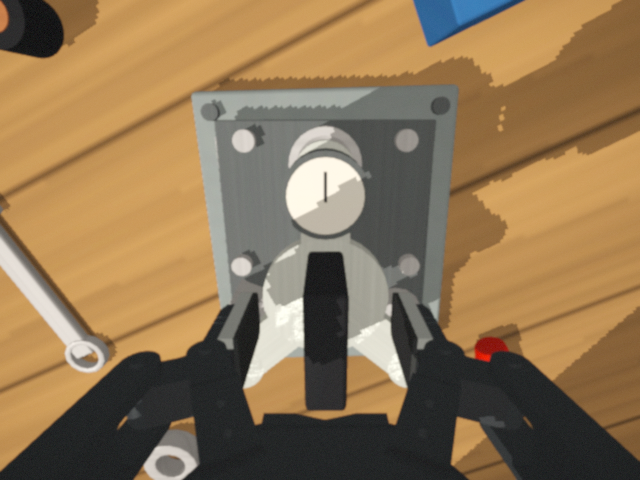

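The jaws stand clear of the grip on both sides, and the carrier sits upright on its seats. Moving up and away.

>>> carry_out(
  series=[
    {"tx": -0.005, "ty": 0, "tz": 0, "rx": 0, "ry": 0, "rz": 0},
    {"tx": -0.015, "ty": 0, "tz": 0, "rx": 0, "ry": 0, "rz": 0},
    {"tx": -0.03, "ty": 0, "tz": 0, "rx": 0, "ry": 0.2, "rz": 0},
    {"tx": -0.05, "ty": 0, "tz": 0, "rx": 0, "ry": 0.4, "rz": 0},
    {"tx": -0.08, "ty": 0, "tz": 0, "rx": 0, "ry": 0.7, "rz": 0},
    {"tx": -0.11, "ty": 0, "tz": 0, "rx": 0, "ry": 0.7, "rz": 0},
    {"tx": -0.13, "ty": 0, "tz": 0, "rx": 0, "ry": 0.7, "rz": 0},
    {"tx": -0.14, "ty": 0, "tz": 0, "rx": 0, "ry": 0.7, "rz": 0},
    {"tx": -0.14, "ty": 0, "tz": 0, "rx": 0, "ry": 0.7, "rz": 0},
    {"tx": -0.14, "ty": 0, "tz": 0, "rx": 0, "ry": 0.7, "rz": 0},
  ],
)

```text
clock: 18.58
eef_pos: [545.3, -216.5, 253.8]
tool_rot: [-1.978, 0.441, 1.979]
ft_force: [0.7, -0.2, -0.6]
finger_gap: 0.688
```

```bash
python3 - <<'E'
from h import *
import pickle
s=st()
a=r.capture('side');ci=r.camera_info('wrist');w=r.capture('wrist');pickle.dump((s,ci),open('w8.pkl','wb'))
A=cv2.resize(a[130:260,270:430],None,fx=2.4,fy=2.4,interpolation=cv2.INTER_CUBIC)
W=cv2.resize(w[90:310,230:420],(int(190*A.shape[0]/220),A.shape[0]),interpolation=cv2.INTER_CUBIC)
o=np.hstack([A,W]);cv2.imwrite('pics/w8.png',w);cv2.imwrite('pics/f8.png',o);print(o.shape,A.shape)
E
```

```text
t 18.5833 pos [ 545.3  -216.53  253.75] under 199.55 yaw -25.12 F [ 0.69 -0.23 -0.56] M [ 0.032 -0.013 -0.001] dq 0.026 tilt [-1.e+00 -1.e-04  2.e-04]
F in carrier x,y 0.72 0.08 to target ty,tz mm [0.15 3.68] rx 0.08
(312, 653, 3) (312, 384, 3)
```

View pics/f8.png

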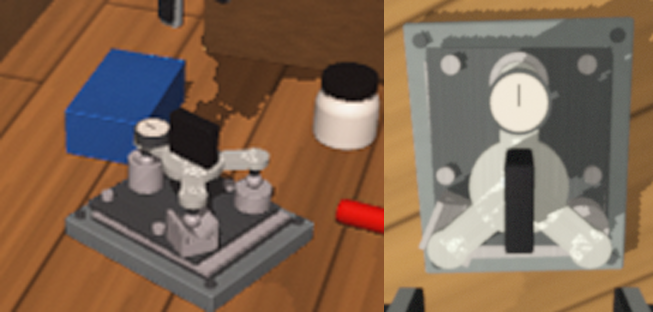

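The final side and wrist views show the carrier standing level on its three seats, with the gripper well above it. Handing in.

```bash
python3 -c "from plant import r; print(r.close_job(), r.get_state()['clock'])"
```

```text
the job is handed in; nothing more can be done
the job is handed in; nothing more can be done
```

The carrier is on the fixture: lone foot in the cone, left foot in the V-groove, right foot on the flat pad. I handed the job in at about 18.7 s of the 51 s allowed.

**What I did:** I found the seats in the wrist camera image, turned about -1.6° from the base. I pinched the carrier by its black grip, set it over the seats and felt it down in small steps until all three feet carried load. Nudges along x, and turns that moved the lone foot sideways, were pushed back in both directions. I then pressed with 11.3 N at the wrist, about 15 N on the seats including the carrier's own weight. Finally I eased the force to about 3 N, let go and rose about 140 mm.

**Last checks:**
- **Before letting go:** the three feet shared the load roughly evenly and the side force was about 1.4 N.
- **After letting go:** the wrist force was near zero, and the side and wrist views show the carrier sitting level in its seats with nothing touching it. No other object was touched.

**Doubts:**
- The cameras cannot confirm "fully home" to better than a fraction of a millimetre, so that rests on force and height.
- While pressed, the measured height read about 0.3–0.6 mm below the nominal seat height. The tool also had to pitch about 0.7° nose-down for the lone foot to take its share. I put both down to the carrier shifting slightly in the pads, but did not confirm it.

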